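# Set the timer by the cup to five minutes

## Robot

A 6-joint arm with a two-finger parallel gripper is mounted at the origin on the work surface; the furniture and walls round the work are solid. World frame = base frame: x ahead of the robot, y to its left, z up, the work surface at z = 0. Lengths are in mm, angles in rad, forces in N, time in s.
With the tool pointing down it reaches from about 275 to 975 mm from the base axis. Payload 8.4 kg.
Tool frame: the origin (TCP) lies at the very end of the fingers, on their centre line; the grasp point (between the pads) lies manip.pinch_z behind it (manip.pinch_z is the distance from the TCP to the grasp point, in mm); z points along the fingers, y is the line along which they close (so a half turn about z gives the same grasp; the last joint's range is limited). The gripper opens to 92 mm and grips with 3 to 60 N. Pads are 20 mm wide; open, the fingers measure 128 mm over their backs; the gripper's body (75 mm by 189 mm) begins 69 mm behind the grasp point.
Start: joints at [-1.329, 0.353, 1.633, -0, 1.155, -0.002], TCP at [150.868, -606.52, 214.583] pointing down, gripper open.
Joint ranges: [-2.63, 2.63], [-0.92, 2.1], [0.06, 2.66], [-1.3, 4.44], [0, 2.69], [-3.02, 3.02]. Speed limits (rad/s): [2.22, 2.22, 2.79, 3.14, 3.14, 3.14].

## Interface

Orientations are given as a rotation vector (axis times angle).
In Python, from workcell import readout, vision, manip gives the robot as it stands. The module is installed in compiled form; this text tells all that it offers.
- The arm moves only by the tool send_rows, never from a script. Its argument "plan" is a list of rows, each an object with "xyz": the shift along the world's x, y, z in mm, a list of three; "rotation": the turn, a rotation vector about the world's x, y, z in rad, a list of three. A call has 1 to 12 rows; each row shifts and turns the commanded pose from where the row before left it; what a row does not reach is not made up. A row lasts 1/10 s, in which the tool goes at most 50 mm and 8.59 degrees, less where a joint would pass 70% of its speed; a pose out of reach is approached as far as the arm can. A call is refused whole if a number of a shift passes 50 or a number of a turn 0.15, either way. A call with a gripper value outside its range is refused whole. "fingers" is the opening, from 0 (shut) to 1 (fully open), set as the call begins (left out, the last holds). The fingers move at their own pace and stop on an object; "force" is the grip in N (left out, the last holds). Time passes only in rows, so rows that do not move let the fingers close. It gives the time, the measured TCP pose, the force, the opening and the grip force at its end, in the units of the state.
- readout.get_obs(): the state, without advancing time (a new reading comes with each control period).
- vision.read_camera(name): name is "scene" or "top" or "wrist"; returns a dict with "img" (400x640x3 uint8, red, green, blue), "fx", "fy", "cx", "cy" (pixels), "extrinsics" (4x4, takes a point from camera to world coordinates). Camera axes: x right, y up, looking along -z (the intrinsics and any distortion apply to the point x, -y, -z); pixel columns grow to the right and rows downward; lengths in mm; the calibration is good to about 2 mm. A picture is of the moment at which its call begins. There is no depth.
- manip.sign_off(): hands the job in; it is judged then, once.
The state is a dict: "clock": time; "joints": joint angles; "qvel": joint speeds; "effort": joint torques, N m; "tool_pos": TCP position; "ee_rot": TCP orientation; "ft_force": force on the tool from outside, world axes, zero at the start; "torque": the same for the moment, N m; "gripper_width": finger opening in mm; "grip_force": force on a finger pad.
Only numpy, scipy, OpenCV 4.12 (cv2) and the standard library are available. Lean on these libraries where they do the work, as an engineer would, in place of code of your own. Each camera call takes 0.05 s, during which the arm holds its last target. There are 200 camera calls.

## Task

Set the white kitchen timer that stands in front of the brown cup: wind its dial clockwise past ten minutes, then turn it back to five minutes and let go. Leave the other timer, in front of the oak box, as it is, and do not push the cup about.

Things in the scene. Friction and masses are not known exactly. Their poses are not given: they have to be found in the camera images.
- cup_timer: The timer to set: round white wind-up timer, 68 mm wide, 58 high, on the robot's side of the cup. Lower half (to 26 mm) fixed to the worktop by a suction foot. The dial above it, 66 mm wide, turns about the upright axis; its dome ends at 46 mm and carries a straight grip bar through the axis, 42 long, 10 wide, 46 to 58 mm high. Origin: centre of underside; z up; red zero mark on the -x side.
- cup_timer_dial (a joint): That timer's dial angle, rad: 0 when the grip bar lies along the timer's x axis, one end over the red mark; grows clockwise seen from above, 6 degrees (0.105 rad) a minute: five minutes is 0.524, ten is 1.047. Starts between 0 and 2 minutes; turns with light friction (0.01 N m) both ways and stays where it is left.
- box_timer: The other timer, equal in every way, in front of the oak box; its dial is to be left alone. Origin and axes as for the first.
- box_timer_pointer (a point): End of the other timer's grip bar, on the red mark's side, 52 mm above the worktop, 21 mm from its axis; it moves with that dial.
- cup: Wide brown stoneware cup without a handle, 173 mm across, 86 mm high, standing loose 165 to 195 mm behind the timer to set (axis to axis). Origin: centre of its underside.
There are look-alikes about, which are no part of the job. Leave any black or pink look-alike of the cup_timer alone.

How it is judged (in metres and radians):
On the way:
1. the dial of the timer in front of the cup is wound past ten minutes (value of joint cup_timer_dial above 1.047 rad), for 0.1 s.
At the end, for the whole second after the job is handed in: The dial of the timer in front of the cup rests at five minutes (0.524 rad), within 0.18 rad (1.7 minutes); the other timer's dial is where it was (pointer within 6 mm) and so is the cup (within 20 mm) (value of joint cup_timer_dial between 0.344 and 0.704 rad and velocity of joint cup_timer_dial between -0.05 and 0.05 rad/s and distance of box_timer_pointer from where it was at the start of the episode below 0.006 m and distance of cup from where it was at the start of the episode below 0.02 m); the robot touches nothing.
It fails at once if the other timer's dial is turned (its pointer moves over 6 mm) (distance of box_timer_pointer from where it was at the start of the episode above 0.006 m).
It fails at once if the cup is pushed more than 20 mm (distance of cup from where it was at the start of the episode above 0.02 m).
It also fails if it takes over 32 s, if anything falls off the work surface, if the arm or the gripper's body presses on something with over 40 N, if the wrist force passes 120 N, or if a joint passes its speed limit or range.

## Working session

There is one attempt and no reset: what is moved stays moved. The work goes in short steps, Python scripts to look and compute and a tool call to move; the robot and the scene stay as the last step left them, time stands still between calls to the robot, and variables do not carry over. Pictures are saved under pics/ and viewed, at most 10 in all, crops included, and the job is handed in when it is done.

Besides the shell and the picture viewer there is one more tool, called after "Request:" as name(argument=value, ...) on one line, values as JSON. send_rows: Moves the arm, as the interface text tells. Its arguments: {"type":"object","properties":{"plan":{"type":"array"},"fingers":{"type":"number"},"force":{"type":"number"}},"required":["plan"]}

```bash
mkdir -p pics; python3 - <<'E'
from workcell import readout, vision, manip
import cv2,pickle
d={}
for n in("scene","top"):
    c=vision.read_camera(n);d[n]=c
    cv2.imwrite(f"pics/{n}0.png",c["img"][:,:,::-1])
    print(n,c["fx"],c["fy"],c["cx"],c["cy"],c["extrinsics"].round(3).tolist(),[k for k in c])
pickle.dump(d,open("cam0.pkl","wb"))
print(readout.get_obs(),manip.pinch_z)
E
```

```text
scene 383.1457536161147 383.1457536161147 322.6254852378301 193.74921317694742 [[-0.907, 0.226, -0.355, 161.106], [-0.42, -0.457, 0.784, 765.883], [0.015, 0.861, 0.509, 527.036], [0.0, 0.0, 0.0, 1.0]] ['img', 'fx', 'fy', 'cx', 'cy', 'extrinsics']
top 431.74930253418313 431.74930253418313 318.5818802824294 203.88283370694452 [[0.023, 0.992, -0.127, 341.039], [-0.999, 0.027, 0.028, 53.411], [0.031, 0.126, 0.992, 1298.522], [0.0, 0.0, 0.0, 1.0]] ['img', 'fx', 'fy', 'cx', 'cy', 'extrinsics']
{'clock': 0.1, 'joints': array([-1.32939965e+00,  3.53592422e-01,  1.63406203e+00, -2.63125634e-05,
        1.15519827e+00, -2.40965863e-03]), 'qvel': array([-9.05689090e-04,  2.02879734e-03, -1.85009988e-03,  3.34772401e-05,
       -1.40258299e-03,  1.40883608e-03]), 'effort': array([-7.27280221e-04, -5.94907844e+01, -3.34930587e+01,  6.98446389e-02,
        1.83679210e-02, -2.68134494e-05]), 'tool_pos': array([ 150.75197645, -606.0828268 ,  213.9293472 ]), 'ee_rot': array([-3.11703792e+00, -3.81887085e-01,  2.73375970e-04]), 'ft_force': array([ 0.04229886, -0.35769055, -0.9505188 ]), 'torque': array([ 0.00176293, -0.01107808, -0.04231295]), 'grip_force': 0.0, 'gripper_width': 91.97891036516424} 18.700000000000003
```

View pics/top0.png

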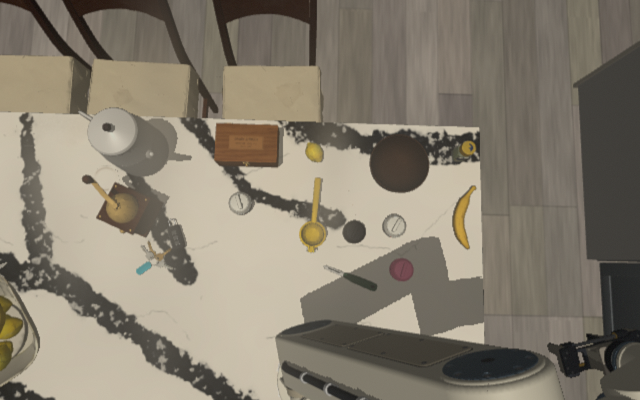

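View pics/scene0.png

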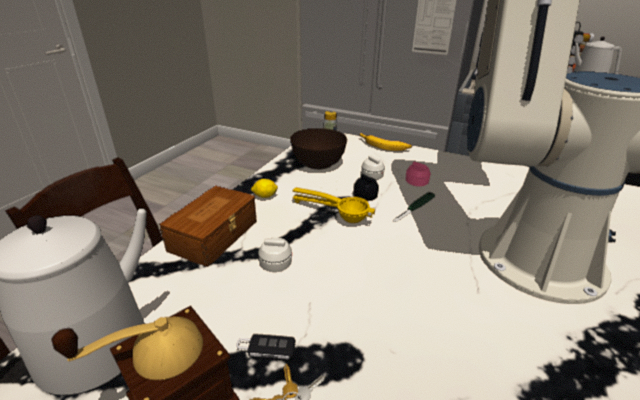

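Top view: white timers are at (395,226), below the brown cup (399,164), and at (240,203), in front of the oak box (247,144). The look-alikes are black at (354,231) and pink at (401,269). The timer at (395,226) fits: it is white and on the robot's side of the cup. I'll confirm with an enlarged crop.

```bash
cat > h.py <<'E'
import numpy as np
def ray(c,u,v,z):
    E=c["extrinsics"];d=E[:3,:3]@np.array([(u-c["cx"])/c["fx"],-(v-c["cy"])/c["fy"],-1]);o=E[:3,3]
    return o+d*(z-o[2])/d[2]
def proj(c,p):
    E=c["extrinsics"];q=E[:3,:3].T@(np.array(p)-E[:3,3])
    return np.array([c["cx"]+c["fx"]*q[0]/-q[2],c["cy"]-c["fy"]*q[1]/-q[2]])
E
python3 - <<'E'
import pickle,cv2,numpy as np
from h import *
d=pickle.load(open("cam0.pkl","rb"))
t=d["top"]["img"][205:247,372:417,::-1];s=d["scene"]["img"][145:187,350:395,::-1]
a=[cv2.resize(x,None,fx=8,fy=8,interpolation=cv2.INTER_CUBIC) for x in(t,s)]
cv2.imwrite("pics/crop.png",np.hstack(a))
print(ray(d["top"],395,226,46),ray(d["top"],240,203,46),ray(d["top"],399,164,86),ray(d["scene"],373,163,50))
E
```

```text
[ 441.9723856  -206.91810579   46.        ] [497.29504953 246.75947926  46.        ] [ 618.12171376 -210.01041304   86.        ] [ 437.65298603 -188.0575895    50.        ]
```

View pics/crop.png

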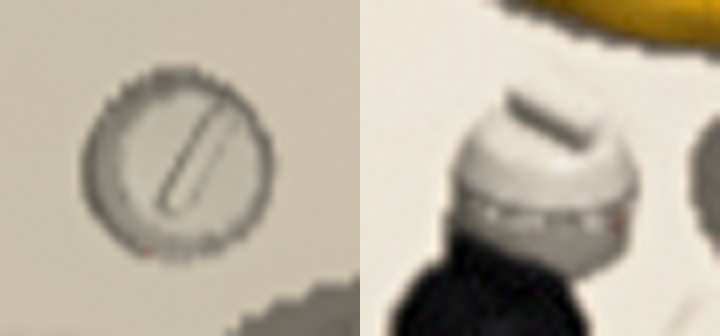

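```bash
python3 - <<'E'
import pickle
from h import *
from scipy.spatial.transform import Rotation as R
d=pickle.load(open("cam0.pkl","rb"));c=d["top"]
f=lambda x,y,z:ray(c,372+x/8-.0,205+y/8,z)
a,b=f(172,205,58),f(232,105,58);m=f(148,252,24)
o=f(177,163,26);print("bar",a,b,(a+b)/2,"len",np.linalg.norm(a-b),"ang",np.arctan2(*(a-b)[1::-1]))
print("mark",m,"base",o,"mark ang from barcentre",np.arctan2(*(m-(a+b)/2)[1::-1]),np.linalg.norm((m-(a+b)/2)[:2]),np.arctan2(*(m-o)[1::-1]))
for n,u,v in(("black",354,231),("pink",401,269)):print(n,ray(c,u,v,40))
r=R.from_rotvec([-3.11703792e+00, -3.81887085e-01,0]).as_matrix();print(r.round(3),np.arctan2(r[1,1],r[0,1]))
E
```

```text
bar [ 427.49846688 -200.07732143   58.        ] [ 464.36097773 -221.91730967   58.        ] [ 445.9297223  -210.99731555   58.        ] len 42.84658437228213 ang 2.6067271824091653
mark [ 412.21714403 -198.10851316   24.        ] base [ 445.37616736 -208.45929031   26.        ] mark ang from barcentre 2.7764248747556617 36.09236984630836 2.8390215115398787
black [424.69280712 -87.60976737  40.        ]
pink [ 317.91047139 -225.80899922   40.        ]
[[ 0.97   0.241 -0.   ]
 [ 0.241 -0.97   0.001]
 [ 0.    -0.001 -1.   ]] -1.32697925658425
```

The crop shows the white timer with its bar from (172,205) to (232,105) and the red mark at (148,252). This is the right one, with the dial about 0.2 rad from zero. I'm moving above it now and turning the tool to close across the bar.

Request:
send_rows(plan=[{"xyz": [18.4, 24.8, -4], "rotation": [0, 0, 0.148]}, {"xyz": [18.4, 24.8, -4], "rotation": [0, 0, 0.148]}, {"xyz": [18.4, 24.8, -4], "rotation": [0, 0, 0.148]}, {"xyz": [18.4, 24.8, -4], "rotation": [0, 0, 0.148]}, {"xyz": [18.4, 24.8, -4], "rotation": [0, 0, 0.148]}, {"xyz": [18.4, 24.8, -4], "rotation": [0, 0, 0.148]}, {"xyz": [18.4, 24.8, -4], "rotation": [0, 0, 0.148]}, {"xyz": [18.4, 24.8, -4], "rotation": [0, 0, 0.148]}, {"xyz": [18.4, 24.8, -4], "rotation": [0, 0, 0.148]}, {"xyz": [18.4, 24.8, -4], "rotation": [0, 0, 0.148]}, {"xyz": [18.4, 24.8, -4], "rotation": [0, 0, 0.148]}, {"xyz": [18.4, 24.8, -4], "rotation": [0, 0, 0.148]}], fingers=0.4, force=10)

```text
clock: 1.3
tool_pos: [372.1, -307.7, 166.3]
ee_rot: [-1.663, -2.665, -0.0]
ft_force: [-0.3, -0.4, -1.2]
gripper_width: 36.7
grip_force: 0.0
```

Request:
send_rows(plan=[{"xyz": [18.4, 24.8, -4], "rotation": [0, 0, 0.148]}, {"xyz": [18.4, 24.8, -4], "rotation": [0, 0, 0.148]}, {"xyz": [18.4, 24.8, -4], "rotation": [0, 0, 0.148]}, {"xyz": [18.4, 24.8, -4], "rotation": [0, 0, 0.148]}, {"xyz": [0, 0, 0], "rotation": [0, 0, 0]}, {"xyz": [0, 0, 0], "rotation": [0, 0, 0]}, {"xyz": [0, 0, 0], "rotation": [0, 0, 0]}])

```text
clock: 2.0
tool_pos: [444.8, -210.2, 150.6]
ee_rot: [-0.825, -3.031, 0.0]
ft_force: [0.2, 0.1, -0.4]
gripper_width: 36.8
grip_force: 0.0
```

```bash
cat > look.py <<'E'
import sys,pickle,cv2
from workcell import readout, vision
from scipy.spatial.transform import Rotation as R
import numpy as np
from h import *
c=vision.read_camera("wrist");o=readout.get_obs();pickle.dump(c,open(f"{sys.argv[1]}.pkl","wb"))
cv2.imwrite(f"pics/{sys.argv[1]}.png",c["img"][:,:,::-1])
r=R.from_rotvec(o["ee_rot"]).as_matrix()
print(o["clock"],o["tool_pos"],o["joints"].round(2),"yang",np.arctan2(r[1,1],r[0,1]),r[:,2].round(3),o["gripper_width"],o["grip_force"],o["ft_force"])
print(proj(c,[445.5,-210,52]),proj(c,o["tool_pos"]))
E
python3 look.py w1
```

```text
2.05 [ 444.75103989 -210.37326702  150.62562875] [-0.44  0.22  1.97 -0.    0.94 -1.48] yang 1.038745134513432 [-0. -0. -1.] 36.587533500960156 0.0 [ 0.11884256 -0.1525724  -0.60014787]
[316.10955894 198.66613187] [315.12290598 250.07459599]
```

View pics/w1.png

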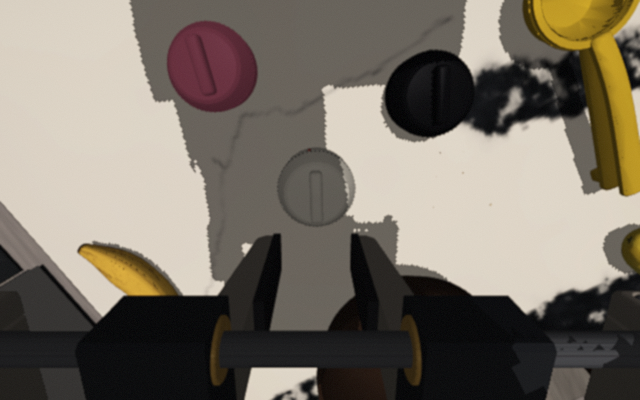

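The wrist view shows the timer at (316,187) and its bar running upright from (316,172) to (316,221), centred and aligned between the fingers. Descending to grip it.

Request:
send_rows(plan=[{"xyz": [0, 0, -20], "rotation": [0, 0, 0]}, {"xyz": [0, 0, -20], "rotation": [0, 0, 0]}, {"xyz": [0, 0, -20], "rotation": [0, 0, 0]}, {"xyz": [0, 0, -20], "rotation": [0, 0, 0]}, {"xyz": [0, 0, -12], "rotation": [0, 0, 0]}, {"xyz": [0, 0, -9], "rotation": [0, 0, 0]}, {"xyz": [0, 0, 0], "rotation": [0, 0, 0]}, {"xyz": [0, 0, 0], "rotation": [0, 0, 0]}])

```text
clock: 2.85
tool_pos: [445.5, -210.0, 50.0]
ee_rot: [0.823, 3.031, -0.0]
ft_force: [1.1, 0.6, 0.8]
gripper_width: 36.6
grip_force: 0.0
```

Request:
send_rows(plan=[{"xyz": [0, 0, 0], "rotation": [0, 0, 0]}, {"xyz": [0, 0, 0], "rotation": [0, 0, 0]}, {"xyz": [0, 0, 0], "rotation": [0, 0, 0]}, {"xyz": [0, 0, 0], "rotation": [0, 0, 0]}, {"xyz": [0, 0, 0], "rotation": [0, 0, 0]}, {"xyz": [0, 0, 0], "rotation": [0, 0, 0]}], fingers=0, force=10)

```text
clock: 3.45
tool_pos: [445.4, -210.0, 49.9]
ee_rot: [0.822, 3.032, -0.001]
ft_force: [-1.6, -1.9, 5.0]
gripper_width: 9.7
grip_force: 10.0
```

Request:
send_rows(plan=[{"xyz": [0, 0, 0], "rotation": [0, 0, -0.1]}, {"xyz": [0, 0, 0], "rotation": [0, 0, -0.1]}, {"xyz": [0, 0, 0], "rotation": [0, 0, -0.1]}, {"xyz": [0, 0, 0], "rotation": [0, 0, -0.1]}, {"xyz": [0, 0, 0], "rotation": [0, 0, -0.1]}, {"xyz": [0, 0, 0], "rotation": [0, 0, -0.1]}, {"xyz": [0, 0, 0], "rotation": [0, 0, -0.1]}, {"xyz": [0, 0, 0], "rotation": [0, 0, -0.1]}, {"xyz": [0, 0, 0], "rotation": [0, 0, -0.1]}, {"xyz": [0, 0, 0], "rotation": [0, 0, -0.1]}, {"xyz": [0, 0, 0], "rotation": [0, 0, -0.1]}, {"xyz": [0, 0, 0], "rotation": [0, 0, -0.1]}])

```text
clock: 4.65
tool_pos: [443.5, -210.5, 49.7]
ee_rot: [-2.393, -2.034, 0.005]
ft_force: [-10.6, -7.6, 10.2]
gripper_width: 9.7
grip_force: 10.0
```

Request:
send_rows(plan=[{"xyz": [0, 0, 0], "rotation": [0, 0, 0]}, {"xyz": [0, 0, 0], "rotation": [0, 0, 0]}, {"xyz": [0, 0, 0], "rotation": [0, 0, 0]}, {"xyz": [0, 0, 0], "rotation": [0, 0, 0]}])

```text
clock: 5.05
tool_pos: [443.5, -210.4, 49.7]
ee_rot: [-2.389, -2.038, 0.005]
ft_force: [-9.6, -8.5, 9.7]
gripper_width: 9.8
grip_force: 10.0
```

```bash
python3 look.py w2
```

```text
5.1 [ 443.47891023 -210.44859284   49.75631007] [-0.44  0.38  2.04 -0.    0.72 -0.28] yang -0.15797346559104491 [-0.003 -0.001 -1.   ] 9.774074371880138 10.003012642264366 [-9.27084311 -9.07239316  9.55080081]
[318.19040803 250.80409823] [314.56755067 250.3007085 ]
```

View pics/w2.png

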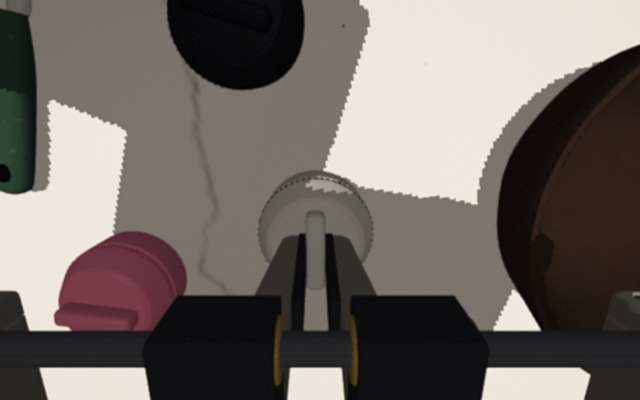

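The bar is still held between the fingers at (315,250), and the dial has turned 1.2 rad to about 1.4 rad, past ten minutes. Turning it back by about 0.86 rad.

Request:
send_rows(plan=[{"xyz": [0, 0, 0], "rotation": [0, 0, 0.1]}, {"xyz": [0, 0, 0], "rotation": [0, 0, 0.1]}, {"xyz": [0, 0, 0], "rotation": [0, 0, 0.1]}, {"xyz": [0, 0, 0], "rotation": [0, 0, 0.1]}, {"xyz": [0, 0, 0], "rotation": [0, 0, 0.1]}, {"xyz": [0, 0, 0], "rotation": [0, 0, 0.1]}, {"xyz": [0, 0, 0], "rotation": [0, 0, 0.1]}, {"xyz": [0, 0, 0], "rotation": [0, 0, 0.1]}, {"xyz": [0, 0, 0], "rotation": [0, 0, 0.06]}, {"xyz": [0, 0, 0], "rotation": [0, 0, 0]}, {"xyz": [0, 0, 0], "rotation": [0, 0, 0]}, {"xyz": [0, 0, 0], "rotation": [0, 0, 0]}])

```text
clock: 6.3
tool_pos: [444.7, -210.2, 49.8]
ee_rot: [-1.323, -2.849, 0.002]
ft_force: [-4.6, -4.3, 5.9]
gripper_width: 9.8
grip_force: 10.0
```

Request:
send_rows(plan=[{"xyz": [0, 0, 0], "rotation": [0, 0, 0]}, {"xyz": [0, 0, 0], "rotation": [0, 0, 0]}, {"xyz": [0, 0, 0], "rotation": [0, 0, 0]}, {"xyz": [0, 0, 0], "rotation": [0, 0, 0]}, {"xyz": [0, 0, 20], "rotation": [0, 0, 0]}, {"xyz": [0, 0, 25], "rotation": [0, 0, 0]}, {"xyz": [0, 0, 25], "rotation": [0, 0, 0]}, {"xyz": [0, 0, 25], "rotation": [0, 0, 0]}, {"xyz": [30, 0, 25], "rotation": [0, 0, 0]}, {"xyz": [30, 0, 20], "rotation": [0, 0, 0]}, {"xyz": [0, 0, 0], "rotation": [0, 0, 0]}, {"xyz": [0, 0, 0], "rotation": [0, 0, 0]}], fingers=0.4)

```text
clock: 7.5
tool_pos: [505.2, -209.5, 189.3]
ee_rot: [-1.322, -2.849, 0.0]
ft_force: [-0.1, 1.3, 0.2]
gripper_width: 36.5
grip_force: 0.0
```

```bash
python3 look.py w3; python3 - <<'E'
import cv2,pickle
from h import *
c=pickle.load(open("w3.pkl","rb"))
u,v=proj(c,[445,-210,40]).round().astype(int);print(u,v)
x0,y0=max(u-60,0),max(v-60,0);print(x0,y0)
cv2.imwrite("pics/w3c.png",cv2.resize(c["img"][y0:y0+120,x0:x0+120,::-1],None,fx=5,fy=5,interpolation=cv2.INTER_CUBIC))
E
```

```text
7.55 [ 504.05911656 -209.23734037  188.59031038] [-0.4   0.26  1.83 -0.    1.06 -1.1 ] yang 0.7013586704731245 [-0.002  0.001 -1.   ] 36.89476666093435 0.0 [ 0.18998111 -0.14805458  0.38382153]
[263.34540335 144.27823335] [313.82863407 247.82593855]
265 142
205 82
```

View pics/w3c.png

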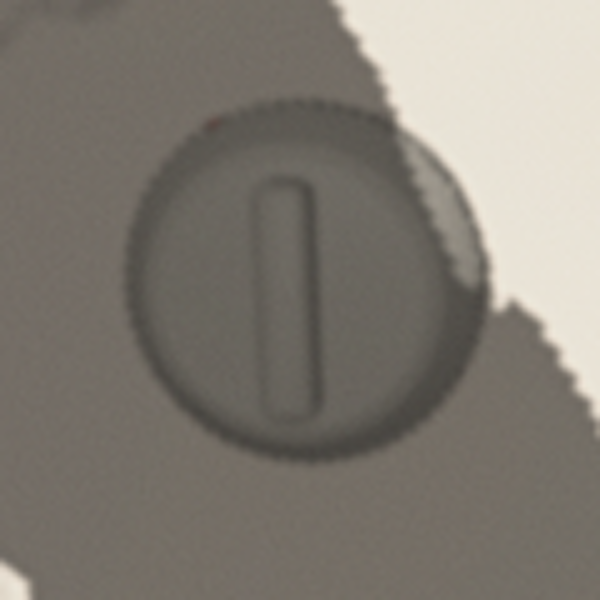

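The crop shows the freed bar from (281,180) to (290,418), and the red mark at (215,125) on the rim. Next I'll work out the dial angle from these.

```bash
python3 - <<'E'
import pickle
from h import *
c=pickle.load(open("w3.pkl","rb"));f=lambda x,y,z:ray(c,205+(x+.5)/5-.5,82+(y+.5)/5-.5,z)
a,b=f(281,180,58),f(290,418,58);o=(a+b)/2;ba=np.arctan2(*(a-b)[1::-1]);print(o,np.linalg.norm(a-b),ba)
for z in(15,20,25):
    m=f(215,125,z);q=np.arctan2(*(m-o)[1::-1]);print(z,m,np.linalg.norm((m-o)[:2]),q,"dial",q-ba)
E
```

```text
[ 443.31497029 -208.07260203   58.        ] 40.94143305541998 2.2681184239019063
15 [ 410.72596197 -198.56945219   15.        ] 33.946329995591036 2.8578544704159388 dial 0.5897360465140324
20 [ 411.35877024 -197.85289613   20.        ] 33.55057541095306 2.83206793034809 dial 0.5639495064461837
25 [ 411.99157851 -197.13634006   25.        ] 33.17765360053308 2.8056838177863384 dial 0.537565393884432
```

The dial reads about 0.55 rad, within 0.344 to 0.704, and the gripper is clear. Handing in.

```bash
python3 -c "
from workcell import manip
print(manip.sign_off())"
```

```text
the job is handed in; nothing more can be done
None
```

I wound the timer in front of the cup past ten minutes (to about 1.4 rad), turned it back to about five (0.55 rad measured) and let go; the job is handed in, and the arm went near neither the other timer nor the cup.

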